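# Hold the spring probe on the marked test cube

### The job

On the plywood board the earth test cube with the hexagon nut lying in front of it is due for its surface test (the other two have flat washers in front of them): lift the spring probe out of its wooden rest and stand it upright on that cube, its flat foot centred on the line scribed on the cube's top and lying along that line. Press gently until the sprung foot is pushed about half way in, and finish while still holding the probe there, pressed and steady. Do not press the probe on the other cubes, do not shove any cube, and leave everything else where it lies.

Things in the scene. Friction and masses are not known exactly. Their poses are not given: they have to be found in the camera images.
- probe: Spring probe, about 0.18 kg, upright in the rest at the start. Origin on its axis at the collar's underside; z up the axis to the handle, x along the flat foot. Black square handle 24 x 24 mm, z = 6 to 70 mm, sides parallel to x and y: grip here. Aluminium collar 44 mm across, z = 0 to 6 mm; barrel 22 mm across, z = -45 to 0; sprung steel foot below, sole at z = -70 mm when not pressed.
- shoe (a point): Centre of the sole of the probe's foot. The foot is a 10 mm rod ending in a flat shoe 20 mm long (along x), 6 mm wide, 8 mm high. The point moves with the foot; axes as the probe's.
- foot (a joint): How far the sprung foot is pushed into the barrel, in m: 0 fully out, 0.012 fully in. Spring: about 1.5 N to start it moving, plus 0.5 N for every mm (4.5 N half way, 7.5 N fully in).
- rest: Wooden rest, fixed, 80 x 80 mm, 95 mm high: a 12 mm top plate on two side walls, with a 28 mm through hole in the middle of the plate. The probe hangs in the hole with its collar on the plate. Origin at the centre of the underside. Stands to the left or to the right of the board.
- board: Plywood board 200 (x) x 400 (y) x 18 mm, fixed flat on the bench, turned a little; the cubes stand on it, top at z = 18 mm. Origin at the centre of its underside.
- nut: Loose steel hexagon nut, 40 mm across flats, 22 mm high with a 27 mm hole, lying flat on the board about 90 mm from the centre of one cube, on the robot's side: it points out the cube to test. Origin at the centre of its underside.
- washer_a: One of two loose flat steel washers, 30 mm across, 4 mm thick, 17 mm hole, lying on the board in front of a cube already tested. Origin at the centre of its underside.
- washer_b: The other of two loose flat steel washers, 30 mm across, 4 mm thick, 17 mm hole, lying on the board in front of a cube already tested. Origin at the centre of its underside.
- cube_a: Pale brown rammed-earth test cube, 70 mm edges, about 0.65 kg, loose on the board. Origin at the centre of its underside, z up. Seen from the robot it is the rightmost (least y) of the three. A dark line (34 mm long with a short cross bar at each end) is scribed on its top, parallel to the cube's x axis (roughly pointing away from the robot).
- spot_a (a point): Middle of the scribed line on top of cube_a, on the top face (70 mm above the cube's underside, up to 15 mm off the middle of the face). Axes as the cube's.
- cube_b: Pale brown rammed-earth test cube, 70 mm edges, about 0.65 kg, loose on the board. Origin at the centre of its underside, z up. Seen from the robot it is the middle one of the three. A dark line (34 mm long with a short cross bar at each end) is scribed on its top, parallel to the cube's x axis (roughly pointing away from the robot).
- spot_b (a point): Middle of the scribed line on top of cube_b, on the top face (70 mm above the cube's underside, up to 15 mm off the middle of the face). Axes as the cube's.
- cube_c: Pale brown rammed-earth test cube, 70 mm edges, about 0.65 kg, loose on the board. Origin at the centre of its underside, z up. Seen from the robot it is the leftmost (greatest y) of the three. A dark line (34 mm long with a short cross bar at each end) is scribed on its top, parallel to the cube's x axis (roughly pointing away from the robot).
- spot_c (a point): Middle of the scribed line on top of cube_c, on the top face (70 mm above the cube's underside, up to 15 mm off the middle of the face). Axes as the cube's.
- tin: Open red tin, 100 mm across, 130 mm high, loose on the bench on the other side of the board from the rest. Origin at the centre of its underside. Leave alone.
- mould: Empty square steel cube mould (open tube 75 x 75 mm, 75 mm high), loose behind the board. Origin at the centre of its underside. Leave alone.
- spray_can: Blue can 54 mm across, 160 mm high, standing loose behind the board. Origin at the centre of its underside. Leave alone.
- scraper: Loose scraper with a flat blade, lying flat between the robot and the board, about 280 mm long. Leave alone.
Things that resemble listed ones, but are neither listed nor needed, are in the scene too. Leave any orange or red look-alike of the probe alone. What is shaped like the cube_c but green is not meant.

How it is judged (in metres and radians):
On the way:
1. the probe is lifted clear of its rest in the gripper (z of shoe in the frame of rest above 0.11 m and contact force between the fingers and probe above 1 N), for 0.1 s.
At the end, for the whole second after the job is handed in: Gripper holds the probe still and upright (0.11 rad) on the cube with the nut: sole on the top within 9 mm of the middle of the scribed line, along it within 0.17 rad, foot pushed in 3 to 9.5 mm, 1.5 to 10 N on the cube, probe clear of its rest (((horizontal distance between nut and cube_a below 0.117 m and horizontal distance between shoe and spot_a below 0.009 m and z of shoe in the frame of cube_a below 0.074 m and angle between the x axis of probe and the x axis of cube_a, either way round below 0.17 rad and contact force between probe and cube_a between 1.5 and 10 N) or (horizontal distance between nut and cube_b below 0.117 m and horizontal distance between shoe and spot_b below 0.009 m and z of shoe in the frame of cube_b below 0.074 m and angle between the x axis of probe and the x axis of cube_b, either way round below 0.17 rad and contact force between probe and cube_b between 1.5 and 10 N) or (horizontal distance between nut and cube_c below 0.117 m and horizontal distance between shoe and spot_c below 0.009 m and z of shoe in the frame of cube_c below 0.074 m and angle between the x axis of probe and the x axis of cube_c, either way round below 0.17 rad and contact force between probe and cube_c between 1.5 and 10 N)) and value of joint foot between 0.003 and 0.0095 m and angle between probe's own z axis and vertical below 0.11 rad and contact force between the fingers and probe above 1 N and linear speed of probe below 0.02 m/s and contact force between probe and rest below 0.2 N); the arm keeps its last pose, push and grip.
It fails at once if the probe presses on a cube that is not the one with the nut ((horizontal distance between nut and cube_a above 0.117 m and contact force between probe and cube_a above 1 N) or (horizontal distance between nut and cube_b above 0.117 m and contact force between probe and cube_b above 1 N) or (horizontal distance between nut and cube_c above 0.117 m and contact force between probe and cube_c above 1 N)).
It fails at once if the probe is pressed hard on a cube (over 15 N) (contact force between probe and cube_a above 15 N or contact force between probe and cube_b above 15 N or contact force between probe and cube_c above 15 N).
It fails at once if a cube is shoved by more than 15 mm (distance of any of cube_a, cube_b, cube_c from where it was at the start of the episode above 0.015 m).
It fails at once if the nut, a washer or another thing on the bench is moved by more than 20 mm (distance of any of nut, washer_a, washer_b, tin, mould, spray_can, scraper from where it was at the start of the episode above 0.02 m).
It also fails if it takes over 38 s, if anything falls off the work surface, if the arm or the gripper's body presses on something with over 40 N, if the wrist force passes 120 N, or if a joint passes its speed limit or range.

### The arm

A 6-joint arm with a two-finger parallel gripper is mounted at the origin on the work surface. World frame = base frame: x ahead of the robot, y to its left, z up, the work surface at z = 0. Lengths are in mm, angles in rad, forces in N, time in s.
With the tool pointing down it reaches from about 350 to 775 mm from the base axis. Payload 7.3 kg.
Tool frame: the origin (TCP) lies at the very end of the fingers, on their centre line; the grasp point (between the pads) lies 19 mm behind it; z points along the fingers, y is the line along which they close (so a half turn about z gives the same grasp; the last joint's range is limited). The gripper opens to 92 mm and grips with 3 to 60 N. Pads are 19 mm wide; open, the fingers measure 130 mm over their backs; the gripper's body (75 mm by 190 mm) begins 47 mm behind the grasp point.
Start: joints at [-1.42, 0.342, 1.524, -0, 1.275, -0.146], TCP at [153.565, -502.059, 226.741] pointing down, gripper open.
Joint ranges: [-2.53, 2.53], [-0.77, 2.02], [0.04, 2.7], [-1, 4.14], [0.28, 2.66], [-3.11, 3.11]. Speed limits (rad/s): [2.57, 2.57, 3.14, 3.14, 3.14, 3.14].

### API

Orientations are given as [roll, pitch, yaw] about the fixed x, y, z axes, in that order (R = Rz(yaw) Ry(pitch) Rx(roll)).
In Python, from plant import bot gives the robot as it stands.
- The arm moves only by the tool jog_arm, never from a script. Its argument "targets" is a list of rows, each an object with "xyz": the shift along the tool's x, y, z as a fraction of full scale, a list of three; "spin": the turn about the tool's z as a fraction of full scale. In form: [{"xyz": [x, y, z], "spin": spin}, ...]. A call has exactly 10 rows; each row shifts and turns the commanded pose from where the row before left it, along the tool's axes as they then stand; what a row does not reach is not made up. Full scale, the value 1, is 80 mm for a shift and 0.1 rad for a turn. A row lasts 1/8 s, in which the tool goes at most 62.5 mm and 10.7 degrees, less where a joint would pass 70% of its speed; a pose out of reach is approached as far as the arm can. A call with a number of a shift or a turn outside -1 to 1 is refused whole. A call with a gripper value outside its range is refused whole. "gripper" is the opening in per cent of the stroke, from 0 (shut) to 100 (fully open), set as the call begins (left out, the last holds). The fingers move at their own pace and stop on an object; the grip force is fixed at half the most. Time passes only in rows, so rows that do not move let the fingers close, or fill a call up. It gives the time, the measured TCP pose, the force, the opening and the grip force at its end, in the units of the state.
- bot.get_obs(): the state, without advancing time (a new reading comes with each control period).
- bot.capture(name): name is "scene" or "top"; returns the picture (420x560x3 uint8, blue, green, red); there is no depth.
- bot.get_calibration(name): a dict with "vfov" (degrees; the focal length in pixels is half the picture's height over the tangent of half this angle, whatever the lens; pixels are square), "cx", "cy" (the principal point, pixels), "k1" (the pictures are not rectified: a ray, as slopes to the right and down, at radius r is drawn at 1 + k1 r^2 times it, then the intrinsics apply), "eye" and "rotation" of the camera in the world. Camera axes: x right, y down, z forward; pixel columns grow to the right and rows downward; lengths in mm; the calibration is good to about 2 mm. A picture is of the moment at which its call begins. get_calibration takes no time and is no camera call.
- bot.close_job(): hands the job in; it is judged then, once.
The state is a dict: "time": time; "joint_positions": joint angles; "dq": joint speeds; "tau": joint torques, N m; "tool_pos": TCP position; "tcp_rot": TCP orientation; "contact_force": force on the tool from outside, world axes, zero at the start; "moment": the same for the moment, N m; "grip_width": finger opening in mm; "finger_force": force on a finger pad.
Only numpy, scipy, OpenCV 4.12 (cv2) and the standard library are available. Lean on these libraries where they do the work, as an engineer would, in place of code of your own. Each camera call takes 0.05 s, during which the arm holds its last target. There are 200 camera calls.

## Working session

There is one attempt and no reset: what is moved stays moved. The work goes in short steps, Python scripts to look and compute and a tool call to move; the robot and the scene stay as the last step left them, time stands still between calls to the robot, and variables do not carry over. Pictures are saved under pics/ and viewed, at most 10 in all, crops included, and the job is handed in when it is done.

Besides the shell and the picture viewer there is one more tool, called after ">>>" by a JSON object that holds its "op" and its "data", one argument or row to a line. jog_arm: Moves the arm, as the interface text tells. Shift numbers are shares of 80 mm and turn numbers shares of 0.1 rad, none past 1 either way. Its arguments: {"type":"object","properties":{"targets":{"type":"array","items":{"type":"object","properties":{"xyz":{"type":"array","items":{"type":"number"}},"spin":{"type":"number"}}}},"gripper":{"type":"number"}},"required":["targets"]}

```bash
mkdir -p pics; python3 - <<'E'
from plant import bot
import cv2
for n in("scene","top"):
    cv2.imwrite(f"pics/{n}0.png",bot.capture(n)); print(n,bot.get_calibration(n))
o=bot.get_obs()
for k in o: print(k,o[k])
E
```

```text
scene {'vfov': 49.25891095548045, 'cx': 283.99923316463156, 'cy': 202.63609863816995, 'k1': 0.002711383687605457, 'eye': array([1057.32312681,  485.5155538 ,  864.45854443]), 'rotation': array([-2.41714488, -0.00909507,  2.37101799])}
top {'vfov': 43.89516840710257, 'cx': 283.9054411497434, 'cy': 205.82581655199073, 'k1': -0.037622894892762826, 'eye': array([ 368.72444878,   14.28661627, 1101.87515411]), 'rotation': array([-2.93074186,  0.0056538 , -1.64137238])}
time 0.1
joint_positions [-1.41997984e+00  3.42671851e-01  1.52494772e+00 -1.79631031e-07
  1.27540442e+00 -1.45986255e-01]
dq [ 0.00076634 -0.00104412 -0.00217685 -0.00134289 -0.00037349 -0.00051065]
tau [ 1.31989764e-03 -4.32004952e+01 -2.44694245e+01  7.18992669e-02
  5.26598340e-02 -5.08831351e-05]
tool_pos [ 153.51459809 -501.65972683  226.09555044]
tcp_rot [-3.14017652e+00 -2.08044215e-04  2.96802648e-01]
contact_force [-0.07285206  0.29540294  0.48223508]
moment [ 0.03632434  0.00167461 -0.01324752]
finger_force 0.0
grip_width 91.84110248490393
```

View pics/scene0.png

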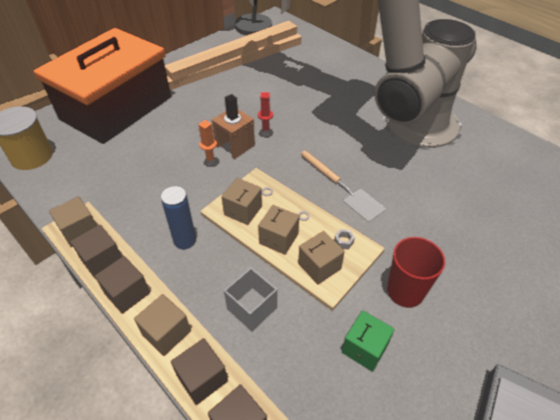

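View pics/top0.png

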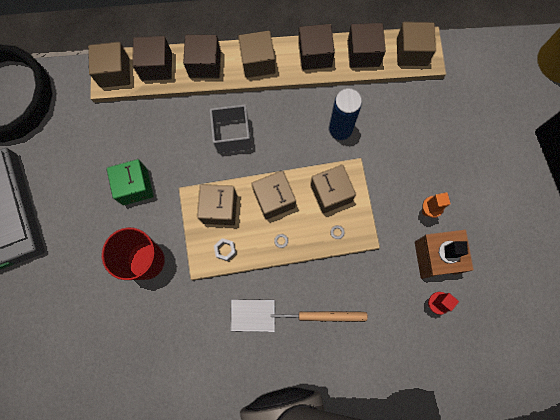

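The nut (top picture at 225,250) lies before the leftmost cube, cube_c, at (218,203). The rest with the black-handled probe is at (445,255), and red and orange look-alikes stand either side of it. I'll zoom in on both.

```bash
cat > h.py <<'E'
import numpy as np, cv2
from scipy.spatial.transform import Rotation as R
from plant import bot
def cam(n):
    c=bot.get_calibration(n); f=210/np.tan(np.radians(c['vfov'])/2)
    return c,f,R.from_euler('xyz',c['rotation']).as_matrix()
def ray(n,u,v):
    c,f,M=cam(n); d=np.array([(u-c['cx'])/f,(v-c['cy'])/f]); s=d.copy()
    for _ in range(9): s=d/(1+c['k1']*(s@s))
    return c['eye'],M@np.array([*s,1])
def at(n,u,v,z):
    e,d=ray(n,u,v); return e+d*(z-e[2])/d[2]
def proj(n,p):
    c,f,M=cam(n); q=M.T@(np.array(p)-c['eye']); s=q[:2]/q[2]; return f*s*(1+c['k1']*(s@s))+[c['cx'],c['cy']]
def crop(n,im,x,y,w,h,k):
    return cv2.resize(im[y:y+h,x:x+w],None,fx=k,fy=k,interpolation=cv2.INTER_CUBIC)
E
python3 - <<'E'
from h import *
t=cv2.imread('pics/top0.png'); s=cv2.imread('pics/scene0.png')
a=np.hstack([crop(0,t,190,172,50,37,8),crop(0,t,412,222,50,37,8)])
a=np.hstack([crop(0,t,192,175,50,37,8),crop(0,t,425,225,50,37,8)])
b=np.hstack([crop(0,s,294,228,50,37,8),crop(0,s,210,92,50,37,8)])
cv2.imwrite('pics/z.png',np.vstack([a,b]))
E
```

```text
(no output)
```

View pics/z.png

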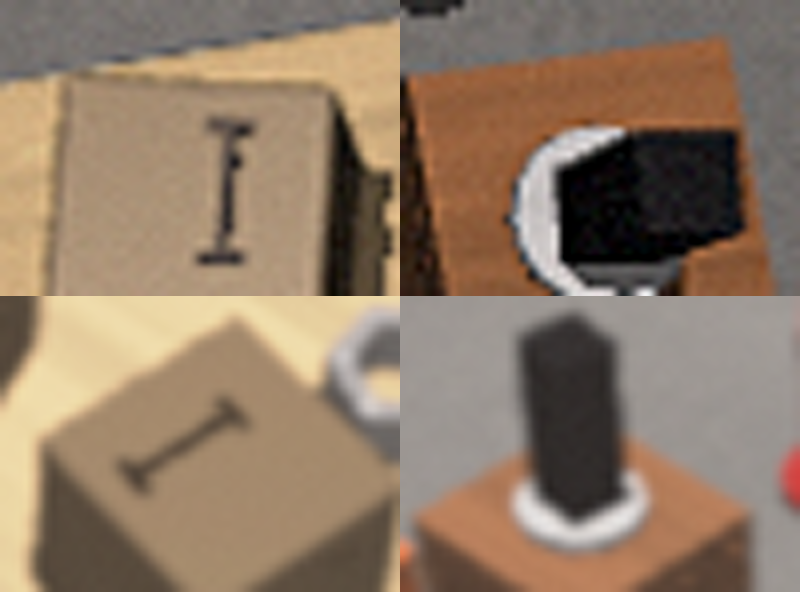

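The scribed line's ends show at crop pixels (231,126) and (219,258) in the top view, and (233,118) and (133,182) in the scene view. The collar is centred near (604,218). I'll triangulate the line and fit the handle's silhouette.

```bash
cat > fit.py <<'E'
from h import *
from scipy.optimize import minimize
def pix(x0,y0,X,Y): return x0+(X+.5)/8-.5, y0+(Y+.5)/8-.5
K=8
def mask(n,im,box,thr):
    x,y,w,h=box; g=crop(0,im,x,y,w,h,K).max(axis=2)
    m=(g<thr).astype(np.uint8); l=cv2.connectedComponentsWithStats(m)
    i=1+np.argmax(l[2][1:,4]); return (l[1]==i).astype(np.uint8)
def hull(n,p,box,z0,z1):
    x,y,a=p; c,s=np.cos(a)*12,np.sin(a)*12
    P=[proj(n,(x+i*c-j*s,y+i*s+j*c,z)) for i in(-1,1) for j in(-1,1) for z in(z0,z1)]
    q=((np.array(P)-[box[0],box[1]]+.5)*K-.5)
    m=np.zeros((box[3]*K,box[2]*K),np.uint8)
    cv2.fillConvexPoly(m,cv2.convexHull((q*16).astype(np.int32)),1,shift=4); return m
E
python3 - <<'E'
from fit import *
for n,e in(("top",((192,175,231,126),(192,175,219,258))),("scene",((294,228,233,118),(294,228,133,182)))):
    P=[at(n,*pix(*q),88) for q in e]; d=P[0]-P[1]
    print(n,"line mid",((P[0]+P[1])/2).round(1),"len",np.linalg.norm(d).round(1),"yaw",np.arctan2(d[1],d[0])if d[0]>0 else np.arctan2(-d[1],-d[0]))
print("collar",at("top",*pix(425,225,604-400,218),101).round(1),at("scene",*pix(210,92,580-400,502-296),101).round(1))
B={"top":(425,225,55,37),"scene":(210,85,50,44)}
I={n:cv2.imread(f'pics/{n}0.png') for n in B}
M={n:mask(n,I[n],B[n],70) for n in B}
for ns in(["top"],["scene"],["top","scene"]):
    best=None
    for a in np.arange(-.8,.8,.2):
        f=lambda p:sum((M[n]!=hull(n,p,B[n],101,165)).sum() for n in ns)
        p0=at("top",*pix(425,225,204,218),101)
        r=minimize(f,[p0[0],p0[1],a],method="Nelder-Mead",options=dict(initial_simplex=[[p0[0],p0[1],a],[p0[0]+4,p0[1],a],[p0[0],p0[1]+4,a],[p0[0],p0[1],a+.15]]))
        if best is None or r.fun<best.fun: best=r
    print(ns,best.x.round(3),best.fun,[M[n].sum() for n in ns])
v=[]
for n in B:
    k=crop(0,I[n],*B[n],K).astype(float)**.6*9; k=k.clip(0,255).astype(np.uint8)
    c,_=cv2.findContours(hull(n,best.x,B[n],101,165),0,2); cv2.drawContours(k,c,-1,(0,255,0),1)
    c,_=cv2.findContours(M[n],0,2); cv2.drawContours(k,c,-1,(0,0,255),1)
    v.append(cv2.resize(k,(390,290)))
cv2.imwrite('pics/f.png',np.hstack(v))
# rest top plate corners
for q in((412-400,75),(722-400,38)): print("rest corner",at("top",*pix(425,225,*q),95).round(1))
o=bot.get_obs();print(proj("top",(o['tool_pos'])))
E
```

```text
top line mid [609.7 131.6  88. ] len 33.9 yaw -0.13334453554583686
scene line mid [609.4 131.6  88. ] len 34.1 yaw -0.11690500294086835
collar [ 469.2 -309.   101. ] [ 470.5 -307.4  101. ]Traceback (most recent call last):
  File "<stdin>", line 14, in <module>
    res = _minimize_neldermead(fun, x0, args, callback, bounds=bounds,
                               **options)
    fxr = func(xr)
    fx = function(np.copy(x), *(wrapper_args + args))
  File "<stdin>", line 12, in <lambda>
  File "<stdin>", line 12, in <genexpr>
  File "fit.py", line 11, in hull
    P=[proj(n,(x+i*c-j*s,y+i*s+j*c,z)) for i in(-1,1) for j in(-1,1) for z in(z0,z1)]
       ~~~~^^^^^^^^^^^^^^^^^^^^^^^^^^^
  File "h.py", line 14, in proj
    c,f,M=cam(n); q=M.T@(np.array(p)-c['eye']); s=q[:2]/q[2]; return f*s*(1+c['k1']*(s@s))+[c['cx'],c['cy']]
          ~~~^^^
  File "h.py", line 5, in cam
    c=bot.get_calibration(n); f=210/np.tan(np.radians(c['vfov'])/2)
ValueError: time passes only in moves, steps and waits
```

```bash
sed -i 's/^def cam/import functools\n@functools.lru_cache\ndef cam/' h.py
python3 - <<'E'
from fit import *
B={"top":(425,225,55,37),"scene":(210,85,50,44)}
I={n:cv2.imread(f'pics/{n}0.png') for n in B}
M={n:mask(n,I[n],B[n],70) for n in B}
p0=at("top",*pix(425,225,204,218),101)
for ns in(["top"],["scene"],["top","scene"]):
    best=None
    for a in np.arange(-.8,.8,.2):
        f=lambda p:sum((M[n]!=hull(n,p,B[n],101,165)).sum() for n in ns)
        x=np.array([p0[0],p0[1],a])
        r=minimize(f,x,method="Nelder-Mead",options=dict(initial_simplex=[x,x+[4,0,0],x+[0,4,0],x+[0,0,.15]]))
        if best is None or r.fun<best.fun: best=r
    print(ns,best.x.round(3),best.fun,[M[n].sum() for n in ns])
v=[]
for n in B:
    k=crop(0,I[n],*B[n],K).astype(float)**.6*9; k=k.clip(0,255).astype(np.uint8)
    c,_=cv2.findContours(hull(n,best.x,B[n],101,165),0,2); cv2.drawContours(k,c,-1,(0,255,0),1)
    c,_=cv2.findContours(M[n],0,2); cv2.drawContours(k,c,-1,(0,0,255),1)
    v.append(cv2.resize(k,(390,290)))
cv2.imwrite('pics/f.png',np.hstack(v))
for q in((12,75),(322,38)): print("rest corner",at("top",*pix(425,225,*q),95).round(1))
E
```

```text
['top'] [ 4.69306e+02 -3.09207e+02 -6.00000e-03] 1558.0 [np.uint64(21472)]
['scene'] [ 467.578 -311.186    1.053] 2597.0 [np.uint64(14437)]
['top', 'scene'] [ 4.69302e+02 -3.09001e+02 -3.20000e-02] 7311.0 [np.uint64(21472), np.uint64(14437)]
rest corner [ 508.1 -268.6   95. ]
rest corner [ 511.6 -346.    95. ]
```

View pics/f.png

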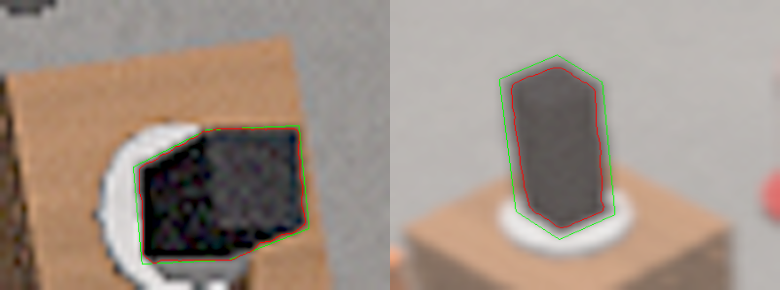

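The fit puts the handle axis at (469,-309) with yaw about -0.02; the foot is hidden, so which way it runs gets checked after lifting. First I move above the probe.

>>> {"op": "jog_arm", "data": {
  "targets": [
    {"xyz": [0, 0, 0], "spin": 1},
    {"xyz": [0, 0, 0], "spin": 1},
    {"xyz": [0, 0, 0], "spin": 1},
    {"xyz": [0, 0, 0], "spin": 0.17},
    {"xyz": [0.65, -0.414, 0], "spin": 0},
    {"xyz": [0.65, -0.414, 0], "spin": 0},
    {"xyz": [0.65, -0.414, 0], "spin": 0},
    {"xyz": [0.65, -0.414, 0], "spin": 0},
    {"xyz": [0.65, -0.414, 0], "spin": 0},
    {"xyz": [0.65, -0.414, 0], "spin": 0}
  ],
  "gripper": 100
}}

```text
time: 1.35
tool_pos: [471.0, -308.4, 226.7]
tcp_rot: [3.141, 0.0, -0.018]
contact_force: [0.5, -1.4, -0.1]
grip_width: 91.7
finger_force: 0.0
```

>>> {"op": "jog_arm", "data": {
  "targets": [
    {"xyz": [-0.02, 0.01, 0], "spin": 0},
    {"xyz": [0, 0, 0.3], "spin": 0},
    {"xyz": [0, 0, 0.3], "spin": 0},
    {"xyz": [0, 0, 0.3], "spin": 0},
    {"xyz": [0, 0, 0.3], "spin": 0},
    {"xyz": [0, 0, 0.22], "spin": 0},
    {"xyz": [0, 0, 0], "spin": 0},
    {"xyz": [0, 0, 0], "spin": 0},
    {"xyz": [0, 0, 0], "spin": 0},
    {"xyz": [0, 0, 0], "spin": 0}
  ]
}}

```text
time: 2.6
tool_pos: [468.1, -310.7, 113.8]
tcp_rot: [3.141, -0.001, -0.02]
contact_force: [0.2, 0.6, -0.5]
grip_width: 91.6
finger_force: 0.0
```

>>> {"op": "jog_arm", "data": {
  "targets": [
    {"xyz": [0, 0, 0], "spin": 0},
    {"xyz": [0, 0, 0], "spin": 0},
    {"xyz": [0, 0, 0], "spin": 0},
    {"xyz": [0, 0, 0], "spin": 0},
    {"xyz": [0, 0, 0], "spin": 0},
    {"xyz": [0, 0, 0], "spin": 0},
    {"xyz": [0, 0, 0], "spin": 0},
    {"xyz": [0, 0, 0], "spin": 0},
    {"xyz": [0, 0, 0], "spin": 0},
    {"xyz": [0, 0, 0], "spin": 0}
  ],
  "gripper": 0
}}

```text
time: 3.85
tool_pos: [467.8, -310.3, 113.1]
tcp_rot: [-3.141, 0.0, -0.02]
contact_force: [-0.7, 1.4, 1.1]
grip_width: 23.7
finger_force: 30.0
```

>>> {"op": "jog_arm", "data": {
  "targets": [
    {"xyz": [0, 0, -0.08], "spin": 0},
    {"xyz": [0, 0, -0.15], "spin": 0},
    {"xyz": [0, 0, -0.2], "spin": 0},
    {"xyz": [0, 0, -0.25], "spin": 0},
    {"xyz": [0, 0, -0.25], "spin": 0},
    {"xyz": [0, 0, -0.25], "spin": 0},
    {"xyz": [0, 0, -0.25], "spin": 0},
    {"xyz": [0, 0, -0.2], "spin": 0},
    {"xyz": [0, 0, 0], "spin": 0},
    {"xyz": [0, 0, 0], "spin": 0}
  ]
}}

```text
time: 5.1
tool_pos: [467.7, -310.3, 243.3]
tcp_rot: [-3.141, 0.0, -0.02]
contact_force: [-0.3, -0.3, -1.9]
grip_width: 24.0
finger_force: 30.0
```

```bash
python3 - <<'E'
from h import *
s=bot.capture("scene");t=bot.capture("top");cv2.imwrite('pics/s1.png',s);cv2.imwrite('pics/t1.png',t)
p=bot.get_obs()['tool_pos'];q=proj("scene",p).astype(int);r=proj("top",p).astype(int);print(p,q,r)
cv2.imwrite('pics/z1.png',np.hstack([crop(0,s,q[0]-35,q[1]-35,70,90,6)[:540],crop(0,t,r[0]-30,r[1]-45,60,90,6)]))
E
```

```text
[ 467.54404868 -310.19518292  242.80595422] [227  69] [476 242]
```

View pics/z1.png

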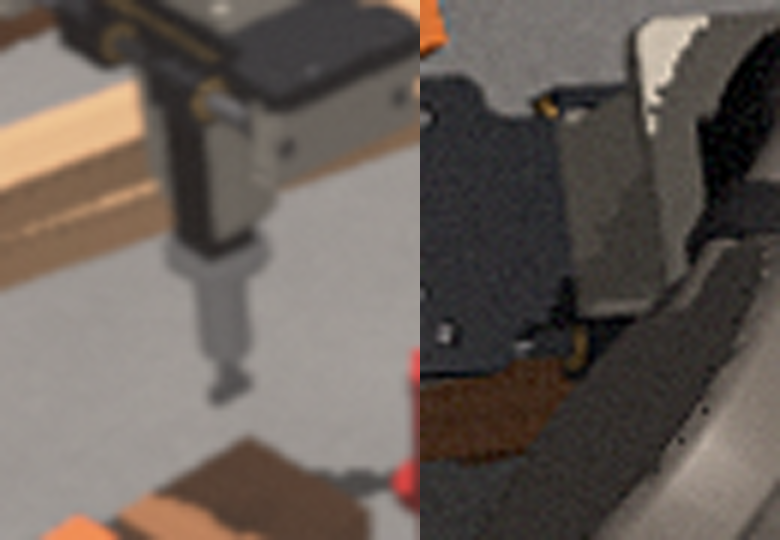

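The scene crop shows the shoe running from (210,400) to (250,375), the same slope as the world x direction, so the foot lies along tool x and no quarter turn is needed. I carry it over cube_c.

>>> {"op": "jog_arm", "data": {
  "targets": [
    {"xyz": [0.08, -0.28, 0], "spin": 0},
    {"xyz": [0.15, -0.5, 0], "spin": 0},
    {"xyz": [0.18, -0.61, 0], "spin": 0},
    {"xyz": [0.2, -0.665, 0], "spin": 0},
    {"xyz": [0.21, -0.72, 0], "spin": 0},
    {"xyz": [0.21, -0.72, 0], "spin": 0},
    {"xyz": [0.2, -0.665, 0], "spin": 0},
    {"xyz": [0.18, -0.61, 0], "spin": 0},
    {"xyz": [0.15, -0.5, 0], "spin": 0},
    {"xyz": [0.08, -0.28, 0], "spin": 0}
  ]
}}

```text
time: 6.45
tool_pos: [608.0, 132.7, 242.5]
tcp_rot: [3.141, 0.001, -0.018]
contact_force: [0.8, 0.4, -1.7]
grip_width: 23.9
finger_force: 30.0
```

>>> {"op": "jog_arm", "data": {
  "targets": [
    {"xyz": [0, 0, 0], "spin": 0.5},
    {"xyz": [0, 0, 0], "spin": 0.55},
    {"xyz": [0, 0, 0.15], "spin": 0},
    {"xyz": [0, 0, 0.15], "spin": 0},
    {"xyz": [0, 0, 0.15], "spin": 0},
    {"xyz": [0, 0, 0.1], "spin": 0},
    {"xyz": [0, 0, 0], "spin": 0},
    {"xyz": [0, 0, 0], "spin": 0},
    {"xyz": [0, 0, 0], "spin": 0},
    {"xyz": [0, 0, 0], "spin": 0}
  ]
}}

```text
time: 7.7
tool_pos: [608.2, 130.8, 199.9]
tcp_rot: [-3.142, -0.001, -0.125]
contact_force: [-0.0, 0.5, -0.7]
grip_width: 23.9
finger_force: 30.0
```

```bash
python3 - <<'E'
from h import *
s=bot.capture("scene");cv2.imwrite('pics/s2.png',s)
o=bot.get_obs();p=o['tool_pos'];print(p,o['tcp_rot'],o['contact_force'])
q=proj("scene",p-[0,0,88]).astype(int)
# expected sole centre px if on axis, and line middle
print("crop origin",q-[35,55],"sole px",proj("scene",p-[-1.5,0,88]),"line",proj("scene",(609.5,131.6,88)))
cv2.imwrite('pics/z2.png',crop(0,s,q[0]-35,q[1]-45,70,75,8))
E
```

```text
[608.12069844 130.83547937 199.77765523] [-3.14158167e+00 -5.20288025e-04 -1.25116142e-01] [ 0.38357685  0.31880043 -1.82947452]
crop origin [282 183] sole px [316.82917474 239.27248048] line [316.42180318 246.31363006]
```

View pics/z2.png

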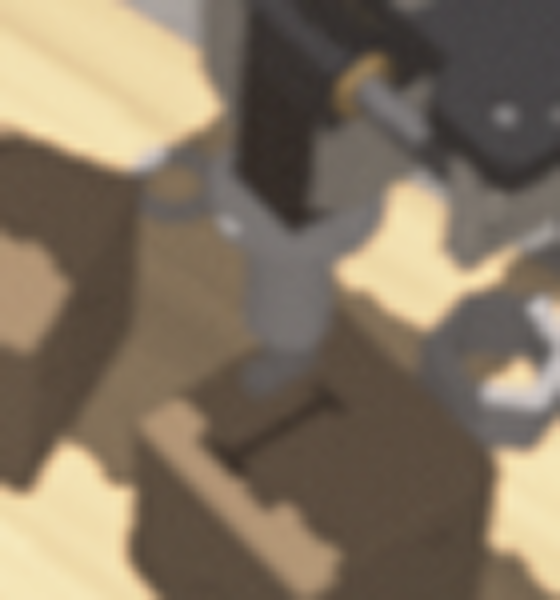

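The shoe is about 24 mm above the cube and parallel to the scribed line. Its sole reads near crop (282,372), as predicted, so I lower it.

>>> {"op": "jog_arm", "data": {
  "targets": [
    {"xyz": [0, 0.0, 0.08], "spin": 0},
    {"xyz": [0, 0, 0.08], "spin": 0},
    {"xyz": [0, 0, 0.06], "spin": 0},
    {"xyz": [0, 0, 0.04], "spin": 0},
    {"xyz": [0, 0, 0.02], "spin": 0},
    {"xyz": [0, 0, 0], "spin": 0},
    {"xyz": [0, 0, 0], "spin": 0},
    {"xyz": [0, 0, 0], "spin": 0},
    {"xyz": [0, 0, 0], "spin": 0},
    {"xyz": [0, 0, 0], "spin": 0}
  ]
}}

```text
time: 9.0
tool_pos: [608.0, 130.8, 177.1]
tcp_rot: [3.142, -0.0, -0.125]
contact_force: [0.1, -0.5, -2.2]
grip_width: 23.8
finger_force: 30.0
```

```bash
python3 - <<'E'
from h import *
s=bot.capture("scene");cv2.imwrite('pics/s3.png',s)
o=bot.get_obs();print(o['tool_pos'],o['contact_force'],o['moment'])
cv2.imwrite('pics/z3.png',crop(0,s,282,193,70,75,8))
E
```

```text
[608.04597634 130.81935162 177.12279824] [-0.76945234  0.43607752 -2.43473283] [ 0.03701582 -0.00442316 -0.03705526]
```

View pics/z3.png

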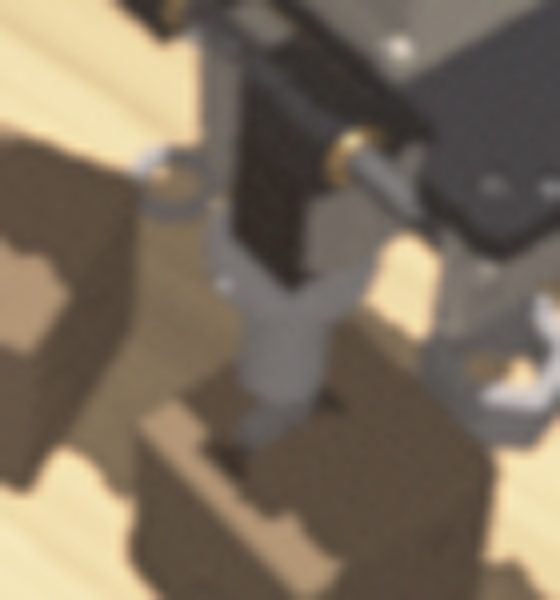

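The shoe lies on the line at crop (250–320, 400–440), with both cross bars showing about equally past its ends, so it is centred. I'll press in small steps.

>>> {"op": "jog_arm", "data": {
  "targets": [
    {"xyz": [0, 0, 0.01], "spin": 0},
    {"xyz": [0, 0, 0.01], "spin": 0},
    {"xyz": [0, 0, 0.01], "spin": 0},
    {"xyz": [0, 0, 0.01], "spin": 0},
    {"xyz": [0, 0, 0.01], "spin": 0},
    {"xyz": [0, 0, 0], "spin": 0},
    {"xyz": [0, 0, 0], "spin": 0},
    {"xyz": [0, 0, 0], "spin": 0},
    {"xyz": [0, 0, 0], "spin": 0},
    {"xyz": [0, 0, 0], "spin": 0}
  ]
}}

```text
time: 10.3
tool_pos: [608.1, 130.8, 173.1]
tcp_rot: [3.142, -0.0, -0.125]
contact_force: [0.0, 0.4, 1.5]
grip_width: 23.9
finger_force: 30.0
```

>>> {"op": "jog_arm", "data": {
  "targets": [
    {"xyz": [0, 0, 0.01], "spin": 0},
    {"xyz": [0, 0, 0.01], "spin": 0},
    {"xyz": [0, 0, 0.013], "spin": 0},
    {"xyz": [0, 0, 0], "spin": 0},
    {"xyz": [0, 0, 0], "spin": 0},
    {"xyz": [0, 0, 0], "spin": 0},
    {"xyz": [0, 0, 0], "spin": 0},
    {"xyz": [0, 0, 0], "spin": 0},
    {"xyz": [0, 0, 0], "spin": 0},
    {"xyz": [0, 0, 0], "spin": 0}
  ]
}}

```text
time: 11.55
tool_pos: [608.1, 130.8, 170.5]
tcp_rot: [3.142, -0.0, -0.125]
contact_force: [-0.1, -0.0, 2.1]
grip_width: 23.6
finger_force: 30.0
```

```bash
python3 - <<'E'
from h import *
F=[]
for i in range(6):
    s=bot.capture("scene"); o=bot.get_obs(); F.append(o['contact_force'])
print(np.mean(F,0),o['tool_pos'],o['moment']); cv2.imwrite('pics/s4.png',s)
cv2.imwrite('pics/z4.png',crop(0,s,282,193,70,75,8))
E
```

```text
[-0.06170642  0.15774389  2.77111094] [608.05932742 130.80449854 170.44807777] [ 0.0499455   0.06237119 -0.02737739]
```

View pics/z4.png

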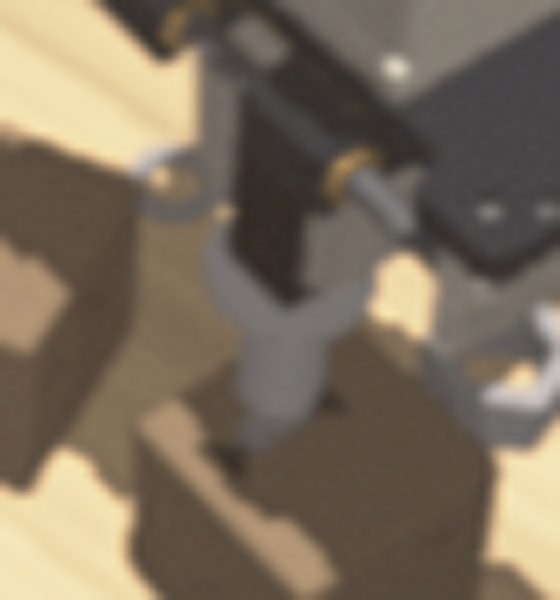

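The foot is pressed about half way: roughly 4.6 N, and 5.6–6 mm of travel by height. It is centred on the line at crop (275,430) and the cube has not moved, so I hand in.

```bash
python3 -c "
from plant import bot
print(bot.close_job())"
```

```text
the job is handed in; nothing more can be done
None
```

I handed the job in with the gripper still holding the probe upright on cube_c, the cube with the nut; the foot is centred on and along the scribed line, pressed about 6 mm (about 4.6 N). No verdict came back.

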